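Put the bob rod away in the probe case and click its lid shut

TASK

Put the ceramic rod with the thick bob on its end away in the empty V cradle inside the open probe case, let go of it, then swing the case's sprung lid over and press its free edge down until the catch clicks and holds it shut by itself. Press gently, just hard enough for the click: do not force the lid against its stop, and leave the other things where they are.

Things in the scene. Friction and masses are not known exactly. Their poses are not given: they have to be found in the camera images.
- spindle_center (a point): The rod to put away: white ceramic, 12 mm diameter, with a bob 24 mm in diameter on one end; 119 mm long, 60 to 130 g. This point lies on its axis at the place to grip, near its centre of mass; x runs along the rod towards the bob (rod from -55 mm, bob +40 to +64 mm). It starts level in a bench rest, axis 34 mm above the table.
- rest_a: Bench rest holding the bob rod, fixed: aluminium plate 90 x 46 x 6 mm with two V blocks 8 mm thick at x = -30 and +30 mm, tops 45 mm above the table, 52 mm free between them for the fingers. Origin under its centre, below the rod's grip point; x along the rod. Its place and that of the other rest are swapped at random.
- rest_b: The other, identical bench rest, fixed, holding a plain rod. Origin under its centre.
- cradle (a point): Empty cradle in the case: the point where the rod's grip point belongs, 34 mm above the table, 29 mm above the case's inner floor. Two V blocks, 8 mm thick, at x = -30 and +30 mm, open upwards, 26 mm wide at the top, 45 mm above the table. The rod lies along x, bob to either end. x is level and points from the lid's hinge to the far wall; z is up.
- case: Grey open-topped probe case, fixed to the table: 150 mm along x, 220 mm along y, walls 5 mm, rim 52 mm above the table. Origin under its centre; x points from the hinge side (nearer the robot) to the far wall, which carries the catch. The empty cradle is at y = +45 mm; a plain rod is stored at y = -50 mm.
- lid_hinge (a point): Mid-point of the lid's hinge axis, 62 mm above the table, at x = -77 mm, y = 0 of the case. The axis runs along the case's y. The lid is a flat aluminium plate, 220 mm wide, its free edge 157 mm from the axis, outer face 6 mm outside the axis; 200 g. It moves freely on its hinge.
- lid_edge (a point): Place to press: on the lid's outer face (upper when shut), at mid-width, 150 mm from the hinge axis. A steel tongue under the edge has to pass a sprung roller on the catch at the far wall. The catch was set by hand up to 7 mm high or low, so the height at which it clicks and stops must be found by feel. The catch stays lower than the lid's outer face.
- lid (a joint): Lid angle, rad: 1.75 open (leaning towards the robot), about 0 shut. A spring lifts it (4 N at the edge); let go too early it flies open. Between 0.02 and 0.11 the tongue meets the roller: the push jumps to 12-15 N, falls off over the next 7 mm, then vanishes as the lid snaps down (click), staying at -0.05 to 0.05. 1 mm further is a hard stop. Over 24 N on the lid damages it.
- tube: Plain white ceramic rod, 12 mm diameter, 110 mm long, no bob, in the other bench rest: leave alone. Origin at its centre.
- stored: Plain white ceramic rod, 12 mm diameter, 110 mm long, already stored in the case: leave alone. Origin at its centre.
- crucible: White ceramic crucible, 54 mm diameter, 45 mm high: leave alone. Origin under its centre.
- crucible2: Smaller white ceramic crucible, 44 mm diameter, 35 mm high: leave alone. Origin under its centre.
- brick: Pale fire brick, 210 x 100 x 65 mm: leave alone. Origin under its centre.
- jar: Brown glass jar, 66 mm diameter, 85 mm high: leave alone. Origin under its centre.
- wrench: Steel wrench lying on the table: leave alone. Origin under its middle.
There are look-alikes about, which are no part of the job. Leave any green or yellow look-alike of the part that bears spindle_center alone.

How it is judged:
On the way, in this order (a step that is already met when the one before it is completed fails the run):
1. the bob rod lies in the case's empty cradle, let go (distance between spindle_center and cradle below 0.01 m and angle between the x axis of spindle_center and the x axis of cradle, either way round below 0.12 rad and contact force between the fingers and spindle below 0.2 N and value of joint lid above 1 rad), for 0.2 s.
2. the lid is shut and held by its catch, not by the robot (value of joint lid below 0.08 rad and contact force between each of the fingers, the arm and lid below 0.3 N), for 0.3 s.
At the end, for the whole second after the job is handed in: the lid is held shut by its catch (lid angle under 0.08 rad with nothing touching it) and the bob rod lies in the case's cradle, its centre within 10 mm of the cradle point and within 0.12 rad of its direction (distance between spindle_center and cradle below 0.01 m and angle between the x axis of spindle_center and the x axis of cradle, either way round below 0.12 rad and value of joint lid below 0.08 rad).
It fails at once if the lid is pressed with more than 24 N (contact force between any of the fingers, the arm and lid above 24 N).
It fails at once if another thing is moved by more than 25 mm (distance of any of tube, stored, crucible, crucible2, brick, jar, wrench from where it was at the start of the episode above 0.025 m).
It also fails if it takes over 70 s, if anything falls off the work surface, if the arm or the gripper's body presses on something with over 40 N, if the wrist force passes 120 N, or if a joint passes its speed limit or range.

ROBOT

A 7-joint arm with a two-finger parallel gripper is mounted at the origin on the work surface. World frame = base frame: x ahead of the robot, y to its left, z up, the work surface at z = 0. Lengths are in m, angles in rad, forces in N, time in s.
With the tool pointing down it reaches from about 0.35 to 0.9 m from the base axis. Payload 8.1 kg.
Tool frame: the origin (TCP) lies on the centre line of the jaws, within the pads' length; the fingertips stand 14 mm ahead of it and the grasp point (between the pads) lies 5 mm behind it; z points along the fingers, y is the direction in which the jaws open and shut (so a half turn about z gives the same grasp; the last joint's range is limited). The gripper opens to 92 mm and grips with 3 to 60 N. Pads are 19 mm wide; open, the fingers measure 130 mm over their backs; the gripper's body (75 mm by 190 mm) begins 47 mm behind the grasp point.
Start: joints at [1.163, 0.434, 0.025, 1.573, -0.012, 1.134, -0.075], TCP at [0.188, -0.596, 0.241] pointing down, gripper open.
Joint ranges: [-2.62, 2.62], [-0.44, 2.09], [-1.27, 1.32], [0.08, 2.57], [-1.32, 4.46], [0.12, 2], [-2.74, 2.74]. Speed limits (rad/s): [2.22, 2.22, 3.01, 3.01, 3.14, 3.14, 3.14].

INTERFACE

Orientations are given as a rotation vector (axis times angle).
In Python, from cell import observe, eyes, arm gives the robot as it stands.
- The arm moves only by the tool step_arm, never from a script. Its argument "series" is a list that holds one entry, the list of rows, each a list of 5 numbers: the finger opening in m, from 0 to 0.0918, then the shift along the world's x, y, z in m, then the turn about the world's z in degrees. In form: [[[hand, dx, dy, dz, spin], ...]]. A call has 1 to 20 rows; each row is the pose to reach, as a shift and turn from the pose measured when the call began; what a row does not reach only later rows make up. A row lasts 1/12 s, in which the tool goes at most 41.7 mm and 7.16 degrees, less where a joint would pass 70% of its speed; a pose out of reach is approached as far as the arm can. A call with a gripper value outside its range is refused whole. The fingers move at their own pace and stop on an object; "squeeze" is the grip in N (left out, the last holds). Time passes only in rows, so rows that repeat a pose let the fingers close. It gives the time, the measured TCP pose, the force and the opening at its end, in the units of the state.
- observe(): the state, without advancing time (a new reading comes with each control period).
- eyes.get_image(name): name is "scene" or "top" or "wrist"; returns (picture, depth): 384x512x3 uint8, red, green, blue; 384x512 float32, m along the optical axis (not along the pixel's ray), 0 where there is no reading.
- eyes.camera_params(name): a dict with "intrinsics" (3x3 intrinsics, pixels), "position" and "attitude" of the camera in the world. Camera axes: x right, y down, z forward; pixel columns grow to the right and rows downward; lengths in m; the calibration is good to about 2 mm. The wrist camera is an equidistant fisheye: a pixel r from the principal point sees the ray r / f radians off the axis. A picture is of the moment at which its call begins: read the wrist's pose just before it. camera_params takes no time and is no camera call; for the wrist camera it gives the pose at the moment of the call.
- arm.sign_off(): hands the job in, once; it reports no verdict.
The state is a dict: "clock": time; "joints": joint angles; "dq": joint speeds; "joint_efforts": joint torques, N m; "position": TCP position; "ee_rot": TCP orientation; "force": force on the tool from outside, world axes, zero at the start; "ft_torque": the same for the moment, N m; "width": opening from 0.0 (shut) to 1.0 (fully open).
Only numpy, scipy, OpenCV 4.12 (cv2) and the standard library are available. Lean on these libraries where they do the work, as an engineer would, in place of code of your own. Each camera call takes 0.05 s, during which the arm holds its last target.

## Working session

There is one attempt and no reset: what is moved stays moved. The work goes in short steps, Python scripts to look and compute and a tool call to move; the robot and the scene stay as the last step left them, time stands still between calls to the robot, and variables do not carry over. Pictures are saved under pics/ and viewed, and the job is handed in when it is done.

Besides the shell and the picture viewer there is one more tool, called after "Call:" as a command line: name --argument value ..., lists and objects as JSON in quotes. step_arm: Moves the arm, as the interface text tells. Its arguments: {"type":"object","properties":{"series":{"type":"array"},"squeeze":{"type":"number"}},"required":["series"]}

```bash
ls; mkdir -p pics; python3 - <<'E'
from cell import observe, eyes, arm
import cv2,numpy as np
s=observe();print(s)
for n in["scene","top"]:
    p,d=eyes.get_image(n);cv2.imwrite(f"pics/{n}0.png",p[:,:,::-1]);np.savez(f"{n}0.npz",p=p,d=d,**eyes.camera_params(n));print(eyes.camera_params(n),(d>0).mean())
E
```

```text
pics
{'clock': 0.0, 'joints': array([ 1.16340083,  0.43521253,  0.02496723,  1.57409589, -0.01160418,
        1.13399202, -0.07511261]), 'dq': array([ 0.0004539 , -0.00074234, -0.00115197, -0.00036819,  0.00089391,
        0.00084309,  0.00028382]), 'joint_efforts': array([-3.78776977e-04, -6.67845297e+01,  9.84746888e-01, -3.14448881e+01,
       -6.05962845e-02,  4.29442304e-02,  1.31697066e-04]), 'position': array([ 0.18736659, -0.59574238,  0.23995185]), 'ee_rot': array([-3.10369946e+00, -4.76567503e-01,  5.81510621e-04]), 'force': array([-0.53814699, -1.29263089, -0.31294772]), 'ft_torque': array([-0.00113357, -0.00598068,  0.01357144]), 'width': 1.0030369962615333}
{'intrinsics': array([[461.84472833,   0.        , 258.02260065],
       [  0.        , 461.84472833, 186.45301118],
       [  0.        ,   0.        ,   1.        ]]), 'position': array([ 1.35003469, -0.7596814 ,  1.13522602]), 'attitude': array([-2.16244922, -0.96188428,  0.39709192])} 0.9801279703776041
{'intrinsics': array([[373.98649188,   0.        , 253.25724584],
       [  0.        , 373.98649188, 193.78123306],
       [  0.        ,   0.        ,   1.        ]]), 'position': array([ 0.49405107, -0.01890844,  1.02851028]), 'attitude': array([-2.17578412,  2.20108971, -0.07373891])} 0.9959564208984375
```

View pics/scene0.png

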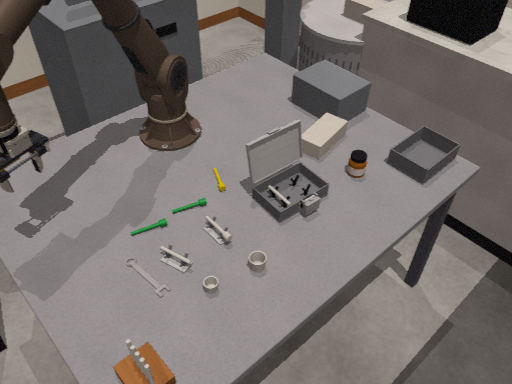

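View pics/top0.png

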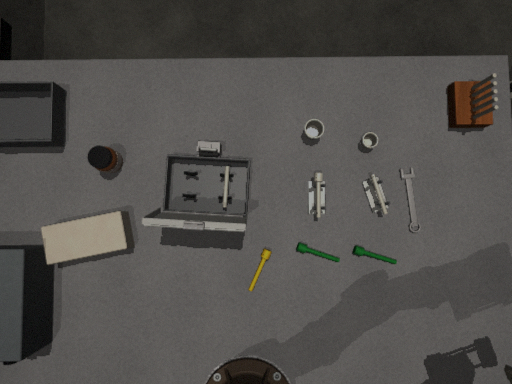

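The scene view shows the open case at about (285,180) and two rests at about (218,230) and (175,258). In the top view the case is at (207,188), and the rests are at (318,195) and (377,195). I'll zoom in on the rests and the case.

```bash
cat > h.py <<'E'
import numpy as np,cv2
from scipy.spatial.transform import Rotation as R
def load(n):
    z=np.load(n);return z
def px2plane(z,uv,h):
    uv=np.atleast_2d(uv).astype(float);K=z['intrinsics'];r=np.c_[uv,np.ones(len(uv))]@np.linalg.inv(K).T@R.from_rotvec(z['attitude']).as_matrix().T
    t=(h-z['position'][2])/r[:,2];return z['position']+r*t[:,None]
def cloud(z):
    d=z['d'];v,u=np.mgrid[:d.shape[0],:d.shape[1]];K=z['intrinsics']
    c=np.stack([(u-K[0,2])/K[0,0]*d,(v-K[1,2])/K[1,1]*d,d],-1)
    return c@R.from_rotvec(z['attitude']).as_matrix().T+z['position']
E
python3 - <<'E'
from h import *
z=load('top0.npz');p=z['p'][:,:,::-1]
a=cv2.resize(p[160:230,290:420],None,fx=6,fy=6,interpolation=cv2.INTER_CUBIC)
b=cv2.resize(p[130:240,130:265],None,fx=5.7,fy=5.7,interpolation=cv2.INTER_CUBIC)[:600]
cv2.imwrite('pics/a.png',a);cv2.imwrite('pics/b.png',b[:,:780])
print(px2plane(z,[[318,195],[377,195],[207,188]],.04))
c=cloud(z)
for u,v in [(318,178),(318,195),(377,195),(227,185),(300,300),(208,226),(190,160)]: print(u,v,c[v,u].round(4))
E
```

```text
[[ 0.55419802 -0.19204749  0.04      ]
 [ 0.55239483 -0.34836626  0.04      ]
 [ 0.57618546  0.10185275  0.04      ]]
318 178 [ 0.599  -0.1923  0.0446]
318 195 [ 0.5544 -0.1925  0.0372]
377 195 [ 0.5529 -0.3511  0.0319]
227 185 [0.5839 0.0491 0.0359]
300 300 [ 0.2719 -0.1442 -0.0034]
208 226 [0.479  0.0784 0.2163]
190 160 [0.6572 0.1529 0.0043]
```

View pics/a.png

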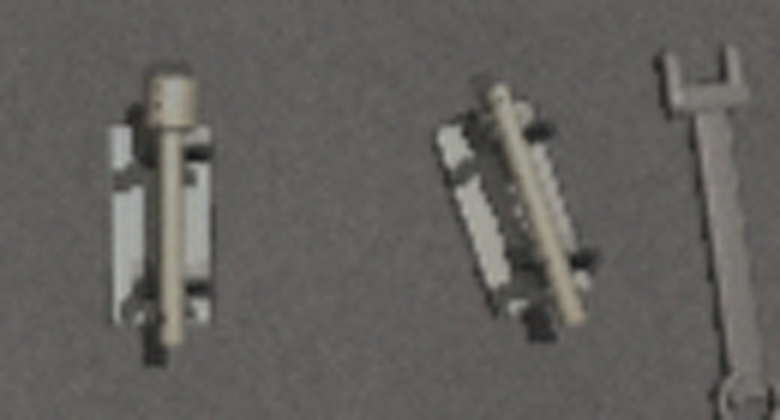

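View pics/b.png

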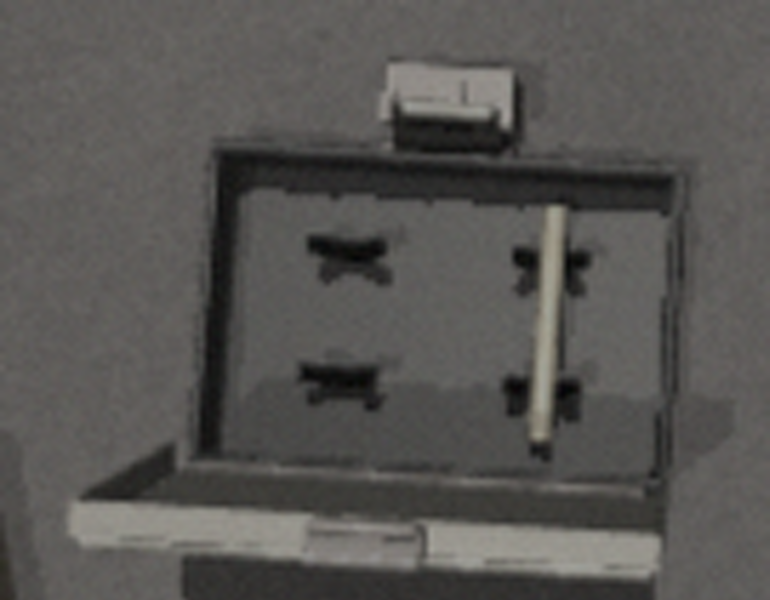

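Zoomed in, the bob rod is in the left rest. It runs from (318.7,172) at the bob to (318.8,217) in full-image pixels. The empty cradle's V blocks are on the left of the case, and the stored rod is on the right. Next I'll measure the rod and case poses.

```bash
cat > m.py <<'E'
from h import *
for n in ['top0.npz','scene0.npz']:
    z=load(n);p=z['p'];c=cloud(z)
    hsv=cv2.cvtColor(p,cv2.COLOR_RGB2HSV)
    r=p.astype(int);m=((r.max(2)>120)&(r[:,:,0]-r[:,:,2]>12)).astype(np.uint8)
    k,l,st,ce=cv2.connectedComponentsWithStats(m)
    for i in range(1,k):
        if 40<st[i,4]<600:
            ys,xs=np.nonzero(l==i);P=px2plane(z,np.c_[xs,ys],.034)[:,:2]
            mu=P.mean(0);d=np.linalg.svd(P-mu,full_matrices=False)[2][0];d*=np.sign(d[0]);t=(P-mu)@d
            print(n,st[i],'mean',mu.round(4),'yaw',np.degrees(np.arctan2(d[1],d[0])).round(2),'ext',t.min().round(4),t.max().round(4),'ends',(mu+d*t.min()).round(4),(mu+d*t.max()).round(4),'z',np.median(c[l==i][:,2]).round(3))
z=load('top0.npz');c=cloud(z)
x,y,h=c[...,0],c[...,1],c[...,2]
# rim points
m=(h>.046)&(h<.058)&(x>.45)&(x<.68)&(y>-.05)&(y<.25)
cv2.imwrite('pics/rim.png',cv2.resize((m*255).astype(np.uint8)[130:240,130:265],None,fx=5,fy=5,interpolation=0))
m=(h>.035)&(h<.05)&(x>.45)&(x<.68)&(y>-.05)&(y<.25)
cv2.imwrite('pics/vb.png',cv2.resize((m*255).astype(np.uint8)[130:240,130:265],None,fx=5,fy=5,interpolation=0))
E
python3 m.py
```

```text
top0.npz [223 166   6  41 103] mean [0.5856 0.0531] yaw -4.38 ext -0.0578 0.0498 ends [0.528  0.0575] [0.6352 0.0493] z 0.039
top0.npz [372 174  16  40 125] mean [ 0.5534 -0.3572] yaw 16.5 ext -0.0512 0.0571 ends [ 0.5043 -0.3718] [ 0.6082 -0.341 ] z 0.038
top0.npz [317 182   4  35  97] mean [ 0.5419 -0.1931] yaw -1.7 ext -0.0433 0.0475 ends [ 0.4987 -0.1919] [ 0.5894 -0.1945] z 0.038
top0.npz [249 250  22  41 179] mean [ 0.3643 -0.0351] yaw -24.93 ext -0.0627 0.0505 ends [ 0.3075 -0.0087] [ 0.4101 -0.0564] z 0.015
scene0.npz [350 161  18  15 119] mean [0.68   0.3589] yaw -80.83 ext -0.0597 0.0358 ends [0.6704 0.4179] [0.6857 0.3236] z 0.034
scene0.npz [212 167  15  24 137] mean [ 0.3877 -0.0513] yaw -23.2 ext -0.0709 0.0543 ends [ 0.3226 -0.0234] [ 0.4376 -0.0727] z 0.014
scene0.npz [268 185  23  20  88] mean [0.5821 0.0544] yaw -4.59 ext -0.0585 0.0554 ends [0.5238 0.0591] [0.6373 0.05  ] z 0.039
scene0.npz [205 216  27  25 153] mean [ 0.5666 -0.1922] yaw -0.83 ext -0.0719 0.0538 ends [ 0.4947 -0.1911] [ 0.6204 -0.1929] z 0.039
scene0.npz [393 223  32  48 554] mean [1.0053 0.1929] yaw -73.07 ext -0.1204 0.0899 ends [0.9703 0.3081] [1.0315 0.1069] z -0.749
scene0.npz [160 246  31  18 129] mean [ 0.5565 -0.3545] yaw 16.81 ext -0.0561 0.055 ends [ 0.5028 -0.3707] [ 0.6092 -0.3386] z 0.039
scene0.npz [248 250  19  15 195] mean [ 0.7276 -0.1805] yaw -39.56 ext -0.0276 0.0251 ends [ 0.7063 -0.163 ] [ 0.7469 -0.1965] z 0.033
scene0.npz [484 256   9  15  50] mean [1.2004 0.3147] yaw -63.38 ext -0.0283 0.0264 ends [1.1877 0.34  ] [1.2122 0.2911] z -0.749
scene0.npz [203 276  16  13 151] mean [ 0.7044 -0.3373] yaw -30.2 ext -0.0214 0.0211 ends [ 0.6859 -0.3265] [ 0.7226 -0.3479] z 0.027
```

View pics/rim.png

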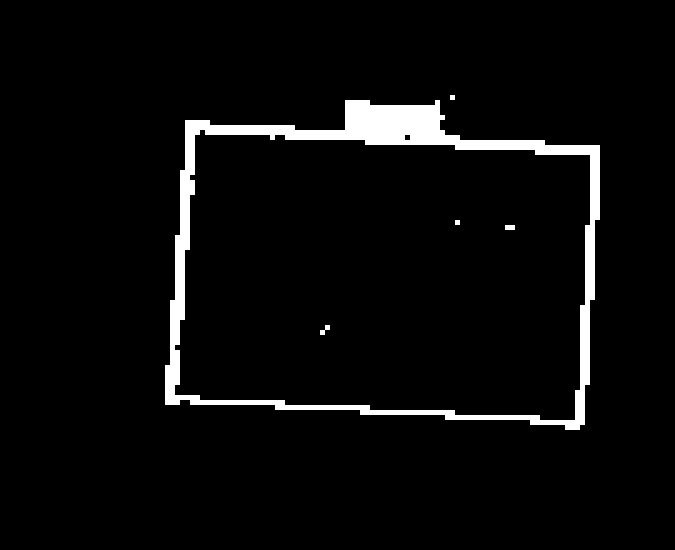

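View pics/vb.png

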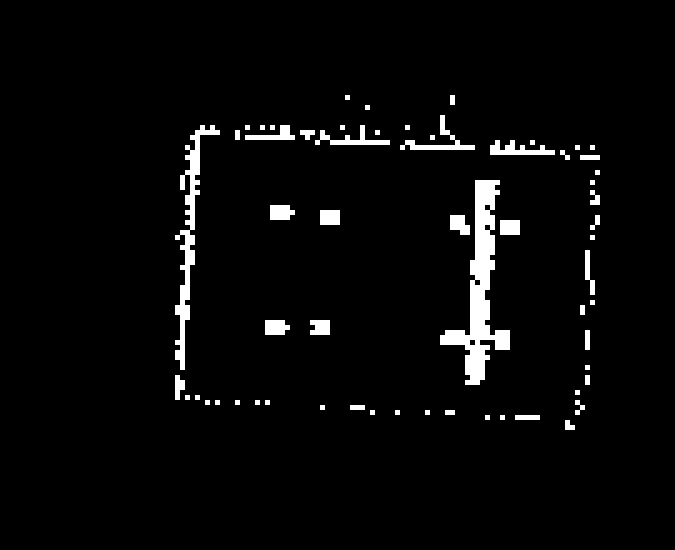

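The rim mask shows the whole case outline, at about (185,122), (598,148), (580,428) and (167,402). The second mask shows the four cradle tips. I'll fit both.

```bash
cat > m2.py <<'E'
from h import *
z=load('top0.npz');c=cloud(z)
x,y,h=c[...,0],c[...,1],c[...,2]
m=(h>.046)&(h<.058)&(x>.45)&(x<.655)&(y>-.05)&(y<.25)
v,u=np.nonzero(m);P=px2plane(z,np.c_[u,v],.052)[:,:2]
rc=cv2.minAreaRect((P*1000).astype(np.float32));print('rect raw',rc)
# robust: rotate by yaw, edges percentile
for yaw in [-4.4]:
    a=np.radians(yaw);e=np.array([np.cos(a),np.sin(a)]);n=np.array([-e[1],e[0]])
    ty=P@n;tx=P@e
    print('y edges',np.percentile(ty,[0,1,99,100]).round(4),'x',np.percentile(tx,[0,1,99,100]).round(4))
    cy=(np.percentile(ty,1)+np.percentile(ty,99))/2
# side wall line yaws
def fit(sel):
    q=P[sel];vx=cv2.fitLine(q.astype(np.float32),cv2.DIST_HUBER,0,1e-4,1e-4).ravel();return vx,len(q)
for nm,s in dict(L=ty>np.percentile(ty,99)-.006,Rr=ty<np.percentile(ty,1)+.006).items():
    l,k=fit(s);print(nm,np.degrees(np.arctan(l[1]/l[0])),l[2:],k)
l,k=fit(tx<np.percentile(tx,1)+.006);print('hinge wall normal',np.degrees(np.arctan(-l[0]/l[1])),l[2:])
m=(h>.035)&(h<.05)
T=[]
for (a,b) in [((268,205),(297,222)),((318,208),(342,226)),((262,318),(292,337)),((308,318),(332,337))]:
    u0,v0=np.array(a)//5+130;u1,v1=np.array(b)//5+130
    s=np.zeros_like(m);s[v0:v1+1,u0:u1+1]=1
    vv,uu=np.nonzero(m&s);q=px2plane(z,np.c_[uu,vv],.045).mean(0);T.append(q[:2]);print(len(uu),q.round(4),np.median(h[m&s]))
T=np.array(T);print('cradle',T.mean(0)); f=(T[0]+T[1]-T[2]-T[3])/2;print('len',np.linalg.norm(f),'yaw',np.degrees(np.arctan2(f[1],f[0])))
# bob rod, relaxed mask
p=z['p'].astype(int)
for n in ['top0.npz','scene0.npz']:
    z=load(n);c=cloud(z);mm=(c[...,2]>.025)&(c[...,2]<.056)&(abs(c[...,1]+.193)<.03)&(c[...,0]>.47)&(c[...,0]<.65)&(z['p'].max(2)>95)
    v,u=np.nonzero(mm);Q=c[mm]
    l=cv2.fitLine(Q[:,:2].astype(np.float32),cv2.DIST_HUBER,0,1e-4,1e-4).ravel();d=l[:2]*np.sign(l[0]);t=(Q[:,:2]-l[2:])@d
    i=np.argsort(t);print(n,len(Q),'yaw',np.degrees(np.arctan2(d[1],d[0])),'ends',Q[i[:3]].round(4),Q[i[-3:]].round(4))
E
python3 m2.py
```

```text
rect raw ((584.9793090820312, 101.93047332763672), (219.4774627685547, 148.77151489257812), 85.84838104248047)
y edges [0.0366 0.037  0.2561 0.2565] x [0.5009 0.5016 0.6495 0.6502]
L -4.2614846 [0.5857237 0.2090117] 118
Rr -4.2178655 [ 0.57633585 -0.00475473] 112
hinge wall normal -4.101478 [0.5134773  0.10770953]
13 [0.6189 0.1575 0.045 ] 0.04141713471151531
12 [0.6159 0.1315 0.045 ] 0.04150501724072653
13 [0.5579 0.1601 0.045 ] 0.03960561035505461
11 [0.5577 0.1365 0.045 ] 0.040453137737215816
cradle [0.5876057  0.14638442]
len 0.059712847892025266 yaw -3.6509876964189067
top0.npz 216 yaw -0.567503 ends [[ 0.4986 -0.1933  0.0408]
 [ 0.4987 -0.1909  0.039 ]
 [ 0.4986 -0.1969  0.0355]] [[ 0.6153 -0.1959  0.0412]
 [ 0.6155 -0.1881  0.0405]
 [ 0.6154 -0.1988  0.0401]]
scene0.npz 186 yaw -1.880517 ends [[ 0.5018 -0.1877  0.0376]
 [ 0.5018 -0.1954  0.043 ]
 [ 0.5037 -0.1974  0.0367]] [[ 0.6195 -0.1894  0.0433]
 [ 0.6192 -0.1977  0.0306]
 [ 0.6195 -0.1933  0.0464]]
```

Call:
step_arm --series '[[[0.0918, 0.367, 0.403, -0.07, -18.5], [0.0918, 0.367, 0.403, -0.07, -18.5], [0.0918, 0.367, 0.403, -0.07, -18.5], [0.0918, 0.367, 0.403, -0.07, -18.5], [0.0918, 0.367, 0.403, -0.07, -18.5], [0.0918, 0.367, 0.403, -0.07, -18.5], [0.0918, 0.367, 0.403, -0.07, -18.5], [0.0918, 0.367, 0.403, -0.07, -18.5], [0.0918, 0.367, 0.403, -0.07, -18.5], [0.0918, 0.367, 0.403, -0.07, -18.5], [0.0918, 0.367, 0.403, -0.07, -18.5], [0.0918, 0.367, 0.403, -0.07, -18.5], [0.0918, 0.367, 0.403, -0.07, -18.5], [0.0918, 0.367, 0.403, -0.07, -18.5], [0.0918, 0.367, 0.403, -0.07, -18.5], [0.0918, 0.367, 0.403, -0.07, -18.5], [0.0918, 0.367, 0.403, -0.07, -18.5]]]' --squeeze 15

```text
clock: 1.52
position: [0.5533, -0.1943, 0.1699]
ee_rot: [-3.141, 0.031, 0.002]
force: [-0.7, -0.5, 0.1]
width: 1.0
```

```bash
cat > w.py <<'E'
import sys
from h import *
from cell import observe,eyes,arm
n=sys.argv[1]
s=observe();cp=eyes.camera_params('wrist');p,d=eyes.get_image('wrist')
np.savez(n+'.npz',p=p,d=d,**cp);cv2.imwrite(f'pics/{n}.png',p[:,:,::-1])
r=R.from_rotvec(s['ee_rot']).as_matrix();print(s['position'].round(4),np.degrees(np.arctan2(r[1,0],r[0,0])).round(2),s['force'].round(2),s['width'],s['clock'],cp['position'])
E
python3 w.py w1
```

```text
[ 0.5533 -0.1943  0.1699] -1.14 [-0.67 -0.51  0.07] 1.0001349674955173 1.5167 [ 0.62703508 -0.19524697  0.31475584]
```

View pics/w1.png

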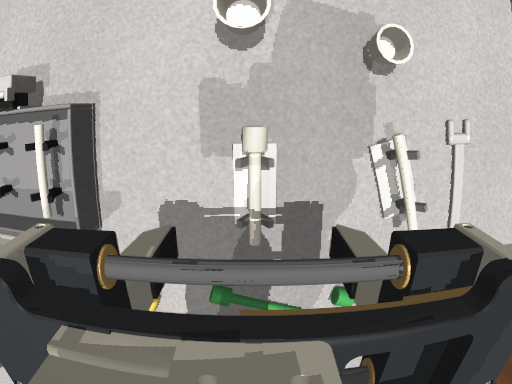

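In the wrist view the rod runs from (254,127) at the bob end to (255,244) at the tail, midway between the jaws. I'll cast these pixels through the fisheye model.

```bash
cat >> h.py <<'E'
def fish(z,uv,h):
    uv=np.atleast_2d(uv).astype(float);K=z['intrinsics'];q=(uv-K[:2,2]);r=np.linalg.norm(q,axis=1);th=r/K[0,0]
    c=np.c_[q/np.maximum(r,1e-9)[:,None]*np.sin(th)[:,None],np.cos(th)]
    w=c@R.from_rotvec(z['attitude']).as_matrix().T
    return z['position']+w*((h-z['position'][2])/w[:,2])[:,None]
E
python3 - <<'E'
from h import *
z=load('w1.npz')
for nm,uv,h in [('bobfar',(255,126),.04),('bobnear edge',(255,153),.046),('tail',(255,245),.034),('rod mid',(254.5,190),.034),('plate TL',(233.5,144),.006),('plate TR',(277,144),.006),('V far',(255,154),.045)]:
    print(nm,fish(z,uv,h)[0].round(4))
E
```

```text
bobfar [ 0.6135 -0.1965  0.04  ]
bobnear edge [ 0.5891 -0.196   0.046 ]
tail [ 0.4916 -0.1944  0.034 ]
rod mid [ 0.551  -0.1949  0.034 ]
plate TL [ 0.5935 -0.1739  0.006 ]
plate TR [ 0.5926 -0.2192  0.006 ]
V far [ 0.588 -0.196  0.045]
```

Call:
step_arm --series '[[[0.0918, -0.001, 0.0, -0.04, 0], [0.0918, -0.001, 0.0, -0.08, 0], [0.0918, -0.001, 0.0, -0.11, 0], [0.06, -0.001, 0.0, -0.13, 0], [0.05, -0.001, 0.0, -0.141, 0], [0.04, -0.001, 0.0, -0.141, 0], [0.03, -0.001, 0.0, -0.141, 0], [0.02, -0.001, 0.0, -0.141, 0], [0.015, -0.001, 0.0, -0.141, 0], [0.005, -0.001, 0.0, -0.141, 0], [0.005, -0.001, 0.0, -0.141, 0], [0.005, -0.001, 0.0, -0.141, 0], [0.005, -0.001, 0.0, -0.141, 0]]]' --squeeze 15

```text
clock: 2.65
position: [0.5524, -0.1947, 0.0294]
ee_rot: [-3.141, 0.032, 0.0]
force: [-0.6, 0.9, -0.1]
width: 0.322
```

```bash
python3 w.py w2
```

```text
[ 0.5524 -0.1947  0.0294] -1.18 [-0.56  0.88 -0.08] 0.3218109534277047 2.65 [ 0.62601771 -0.19559681  0.17434411]
```

View pics/w2.png

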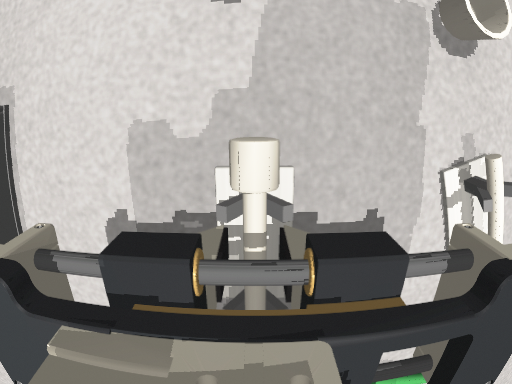

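The jaws are still closing (about 30 mm) around the rod shaft at (255,210), and the bob at (255,165) is clear of them. I'll continue closing.

Call:
step_arm --series '[[[0.005, 0, 0, 0, 0], [0.005, 0, 0, 0, 0], [0.005, 0, 0, 0, 0], [0.005, 0, 0, 0, 0], [0.005, 0, 0, 0, 0], [0.005, 0, 0, 0, 0]]]' --squeeze 15

```text
clock: 3.2
position: [0.5524, -0.1952, 0.0293]
ee_rot: [3.141, -0.033, -0.001]
force: [0.2, -3.0, -0.2]
width: 0.121
```

```bash
python3 w.py w3;python3 - <<'E'
from h import *
z=load('w3.npz');p=z['p'];print(z['d'][165,255]);cv2.imwrite('pics/w3c.png',cv2.resize(p[120:300,190:320,::-1],None,fx=3,fy=3))
E
```

```text
[ 0.5524 -0.1952  0.0293] -1.21 [ 0.2  -3.03 -0.19] 0.121309568689897 3.2 [ 0.62596388 -0.19612661  0.17425288]
0.12935431
```

View pics/w3c.png

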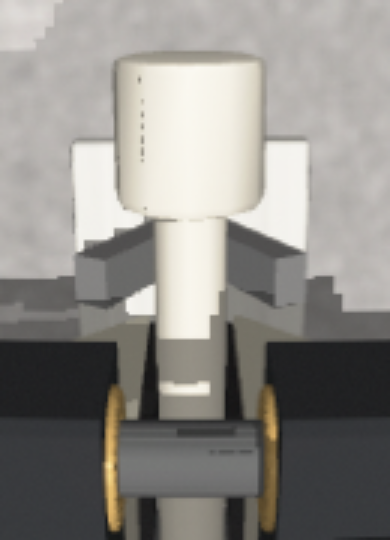

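```bash
python3 - <<'E'
from h import *
z=load('w3.npz')
for v,h in [(191.5,.046),(138.5,.046),(138.5,.034)]: print(fish(z,(253.5,v),h)[0].round(4))
E
```

```text
[ 0.5906 -0.1956  0.046 ]
[ 0.6143 -0.1961  0.046 ]
[ 0.6132 -0.196   0.034 ]
```

Call:
step_arm --series '[[[0.005, 0, 0, 0.02, 0], [0.005, 0, 0, 0.06, 0], [0.005, 0, 0, 0.09, 0], [0.005, 0, 0, 0.11, 0], [0.005, 0, 0, 0.12, 0], [0.005, 0, 0, 0.12, 0]]]'

```text
clock: 3.75
position: [0.5535, -0.1949, 0.1513]
ee_rot: [3.141, -0.032, 0.005]
force: [1.2, 0.7, -1.4]
width: 0.124
```

Call:
step_arm --series '[[[0.005, 0.0365, 0.03, 0.0, -3], [0.005, 0.0365, 0.07, 0.0, -3], [0.005, 0.0365, 0.11, 0.0, -3], [0.005, 0.0365, 0.15, 0.0, -3], [0.005, 0.0365, 0.19, 0.0, -3], [0.005, 0.0365, 0.23, 0.0, -3], [0.005, 0.0365, 0.27, 0.0, -3], [0.005, 0.0365, 0.31, 0.0, -3], [0.005, 0.0365, 0.335, 0, -3], [0.005, 0.0365, 0.3415, 0, -3], [0.005, 0.0365, 0.3415, 0, -3], [0.005, 0.0365, 0.3415, 0, -3]]]'

```text
clock: 4.75
position: [0.5892, 0.1457, 0.1496]
ee_rot: [3.137, -0.114, 0.001]
force: [-0.3, -0.9, -1.3]
width: 0.124
```

```bash
python3 w.py w4; python3 - <<'E'
from cell import eyes
import cv2
p,d=eyes.get_image('scene');cv2.imwrite('pics/s4.png',cv2.resize(p[60:260,130:396,::-1],None,fx=3,fy=3))
E
```

```text
[0.5892 0.1457 0.1496] -4.16 [-0.27 -0.87 -1.27] 0.12354660120777451 4.75 [0.66253054 0.14122134 0.29465983]
```

View pics/w4.png

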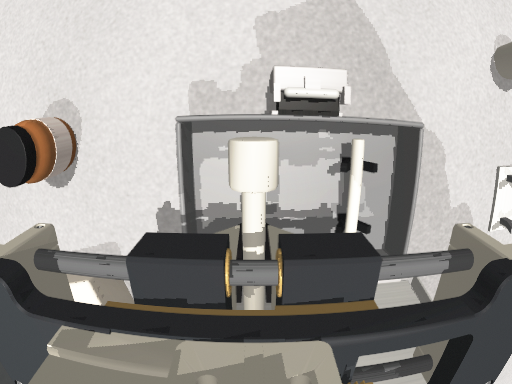

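View pics/s4.png

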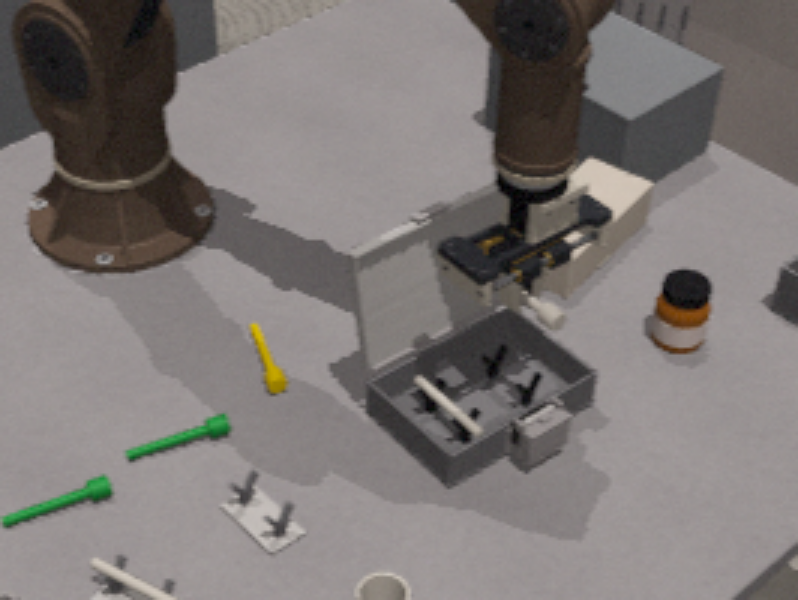

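The rod is held above the case with its bob at (254,165). The far rim runs from (178,119) to (422,125). I'll check the case pose from this view.

```bash
python3 - <<'E'
from h import *
z=load('w4.npz')
a=fish(z,(178,118),.052)[0];b=fish(z,(422.5,124),.052)[0]
print(a,b,np.linalg.norm(a-b));n=(a-b)/np.linalg.norm(a-b);e=np.array([n[1],-n[0],0]);print('yaw',np.degrees(np.arctan2(e[1],e[0])),'centre',(a+b)/2-.075*e,'cradle',(a+b)/2-.075*e+.045*n)
# bob
for v,h in [(189.5,.1546+.012),(139,.1546+.012)]: print(fish(z,(253.5,v),h)[0])
E
```

```text
[0.66331876 0.20272851 0.052     ] [ 0.64870459 -0.01220992  0.052     ] 0.2154346826823087
yaw -3.889688384924711 centre [0.58118443 0.10034698 0.052     ] cradle [0.58423704 0.14524332 0.052     ]
[0.62839221 0.14324744 0.1666    ]
[0.65083348 0.14164268 0.1666    ]
```

Call:
step_arm --series '[[[0.005, -0.002, 0.0, -0.035, 0], [0.005, -0.002, 0.0, -0.07, 0], [0.005, -0.002, 0.0, -0.095, 0], [0.005, -0.002, 0.0, -0.107, 0], [0.005, -0.002, 0.0, -0.113, 0], [0.005, -0.002, 0.0, -0.117, 0], [0.005, -0.002, 0.0, -0.119, 0], [0.005, -0.002, 0.0, -0.119, 0]]]'

```text
clock: 5.52
position: [0.5888, 0.144, 0.0323]
ee_rot: [3.138, -0.119, 0.005]
force: [0.1, -0.8, -0.8]
width: 0.125
```

```bash
python3 w.py w5; python3 - <<'E'
from cell import eyes
import cv2
p,d=eyes.get_image('scene');cv2.imwrite('pics/s5.png',cv2.resize(p[100:240,220:360,::-1],None,fx=4,fy=4))
E
```

```text
[0.5888 0.144  0.0323] -4.35 [ 0.13 -0.79 -0.83] 0.12466744069223204 5.5167 [0.66164821 0.13932138 0.17755285]
```

View pics/w5.png

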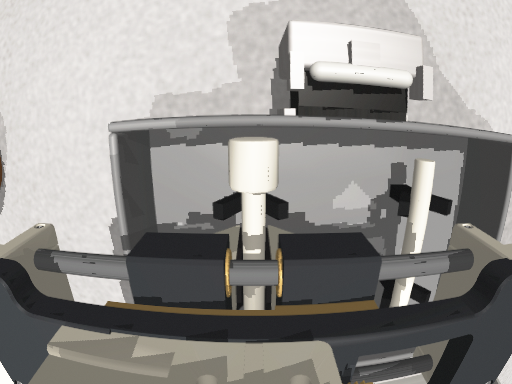

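View pics/s5.png

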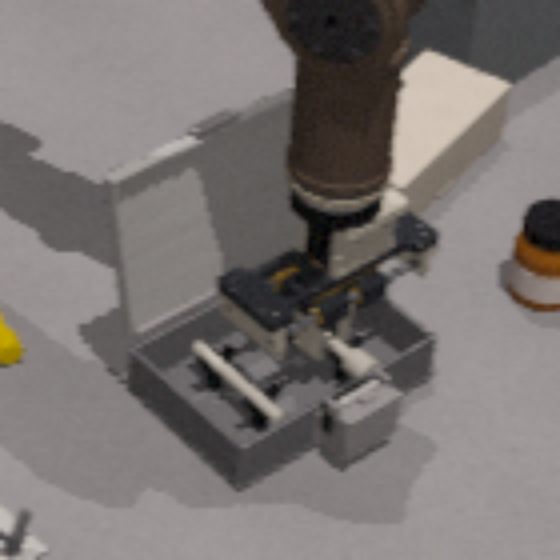

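The bob is behind the far V block, whose tips are at (214,208) and (287,208), and the rod at (254,205) sits over the V. The arm lags a little, so I'll settle onto the cradle and then open partway.

Call:
step_arm --series '[[[0.005, -0.001, 0.001, -0.002, 0], [0.005, -0.001, 0.001, -0.003, 0], [0.005, -0.001, 0.001, -0.003, 0]]]'

```text
clock: 5.87
position: [0.5878, 0.1453, 0.0298]
ee_rot: [3.138, -0.118, 0.006]
force: [0.5, -0.2, -1.0]
width: 0.119
```

```bash
python3 w.py w6; python3 - <<'E'
from h import *
p=load('w6.npz')['p'];cv2.imwrite('pics/w6c.png',cv2.resize(p[110:280,180:330,::-1],None,fx=3.5,fy=3.5))
E
```

```text
[0.5878 0.1453 0.0298] -4.32 [ 0.47 -0.22 -0.96] 0.11911189167631615 5.8667 [0.66054498 0.14059815 0.17504099]
```

View pics/w6c.png

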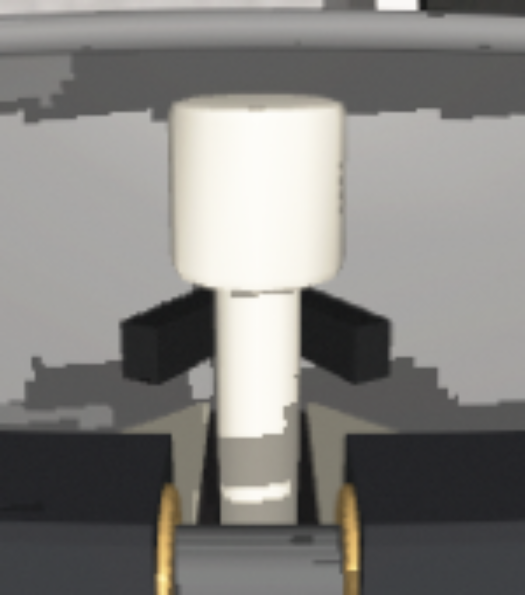

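Compared with the bench rest view, the bob sits about 2 mm nearer the V block, which is within tolerance, and the rod is centred in the V. Releasing it now.

Call:
step_arm --series '[[[0.005, 0.001, 0, -0.0005, 0], [0.013, 0.001, 0, -0.0005, 0], [0.016, 0.001, 0, -0.0005, 0], [0.022, 0.001, 0, -0.0005, 0], [0.03, 0.001, 0, -0.0005, 0], [0.036, 0.001, 0, -0.0005, 0], [0.036, 0.001, 0, -0.0005, 0], [0.036, 0.001, 0, 0.01, 0], [0.036, 0.001, 0, 0.04, 0], [0.036, 0.001, 0, 0.08, 0], [0.036, 0.001, 0, 0.12, 0], [0.036, 0.001, 0, 0.16, 0], [0.036, 0.001, 0, 0.2, 0], [0.036, 0.001, 0, 0.23, 0], [0.036, 0.001, 0, 0.23, 0], [0.036, 0.001, 0, 0.23, 0]]]'

```text
clock: 7.25
position: [0.5897, 0.1456, 0.2627]
ee_rot: [-3.139, 0.119, -0.013]
force: [-0.4, -0.2, -0.2]
width: 0.393
```

```bash
python3 w.py w7; python3 - <<'E'
from cell import eyes
import cv2
p,d=eyes.get_image('scene');cv2.imwrite('pics/s7.png',cv2.resize(p[100:240,220:360,::-1],None,fx=4,fy=4))
E
```

```text
[0.5897 0.1456 0.2627] -4.33 [-0.41 -0.16 -0.19] 0.39315497038924163 7.25 [0.66178253 0.14068279 0.40830816]
```

View pics/w7.png

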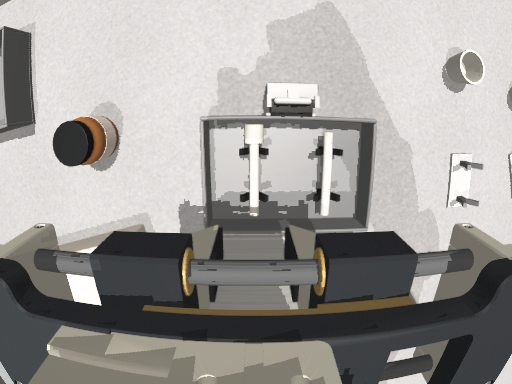

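View pics/s7.png

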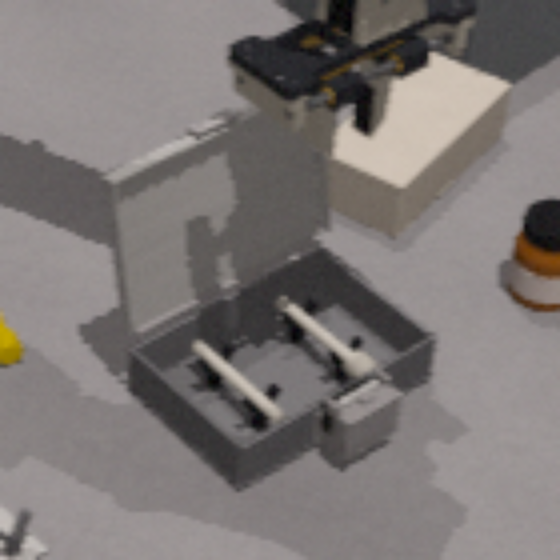

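The rod lies in the cradle: bob at (254,133), tail at (254,215), V blocks at v≈151 and v≈197. I'll check the offset, and measure the lid from this view and from the first top image.

```bash
python3 - <<'E'
from h import *
z=load('w7.npz');p=z['p'];cv2.imwrite('pics/w7c.png',cv2.resize(p[105:240,190:385,::-1],None,fx=4,fy=4,interpolation=cv2.INTER_CUBIC))
z=load('top0.npz');c=cloud(z);x,y,h=[c[...,i] for i in range(3)]
e=np.array([np.cos(np.radians(-4.2)),np.sin(np.radians(-4.2))]);n=np.array([-e[1],e[0]]);C=np.array([.585,.102])
X=(x-C[0])*e[0]+(y-C[1])*e[1];Y=(x-C[0])*n[0]+(y-C[1])*n[1]
m=(h>.07)&(abs(Y)<.13)&(X>-.14)&(X<.0)
for lo in np.arange(.06,.24,.02):
    s=m&(h>=lo)&(h<lo+.02)
    if s.sum()>5: print(lo.round(2),s.sum(),'X',np.percentile(X[s],[2,50,98]).round(4),'Y',Y[s].min().round(3),Y[s].max().round(3))
z=load('scene0.npz');c=cloud(z);x,y,h=[c[...,i] for i in range(3)]
X=(x-C[0])*e[0]+(y-C[1])*e[1];Y=(x-C[0])*n[0]+(y-C[1])*n[1]
m=(h>.07)&(abs(Y)<.13)&(X>-.14)&(X<-.06)
for lo in np.arange(.06,.24,.02):
    s=m&(h>=lo)&(h<lo+.02)
    if s.sum()>5: print('sc',lo.round(2),s.sum(),'X',np.percentile(X[s],[2,50,98]).round(4),h[s].max())
E
```

```text
0.06 73 X [-0.0809 -0.0796 -0.0683] Y -0.112 0.111
0.08 138 X [-0.0845 -0.0823 -0.0713] Y -0.112 0.11
0.1 152 X [-0.0881 -0.086  -0.0755] Y -0.11 0.112
0.12 158 X [-0.0916 -0.0897 -0.0784] Y -0.11 0.113
0.14 101 X [-0.0936 -0.0924 -0.0812] Y -0.112 0.111
0.16 16 X [-0.0931 -0.0896 -0.0838] Y -0.112 0.112
0.18 8 X [-0.0928 -0.0887 -0.0866] Y -0.112 0.111
0.2 643 X [-0.1107 -0.1026 -0.0929] Y -0.112 0.112
0.22 249 X [-0.1112 -0.1    -0.0931] Y -0.111 0.111
sc 0.06 132 X [-0.0823 -0.0766 -0.0683] 0.07999017612077663
sc 0.08 276 X [-0.0852 -0.0795 -0.0668] 0.09995980158607898
sc 0.1 269 X [-0.0884 -0.0829 -0.0707] 0.11999044431022043
sc 0.12 280 X [-0.0923 -0.0868 -0.075 ] 0.13998595789827606
sc 0.14 295 X [-0.0956 -0.0907 -0.0777] 0.15992672580988765
sc 0.16 289 X [-0.0995 -0.0943 -0.0822] 0.17998646179890332
sc 0.18 292 X [-0.1035 -0.0976 -0.0847] 0.19997853263199805
sc 0.2 231 X [-0.1089 -0.0995 -0.0883] 0.21999294006143155
sc 0.22 113 X [-0.1088 -0.0933 -0.087 ] 0.2327408213733687
```

View pics/w7c.png

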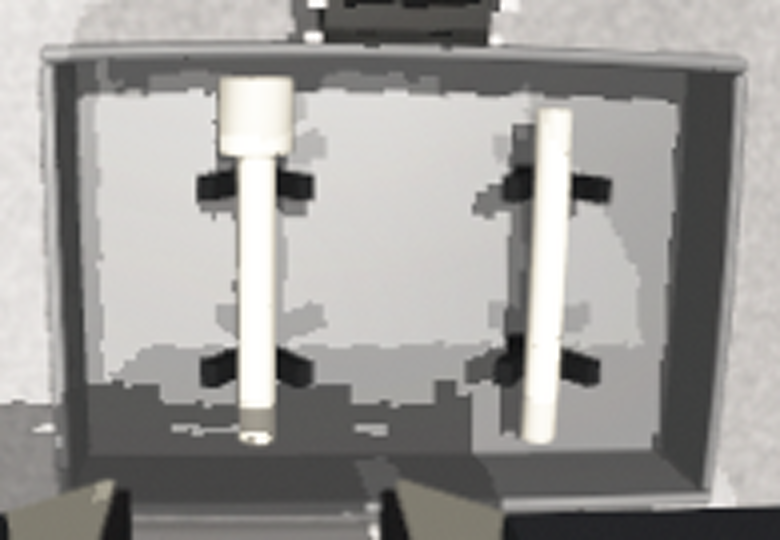

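Casting by eye against the stored rod, the placed rod is within about 2 mm of centre along x. The lid's free edge is at case X = -0.111, z ≈ 0.22, as specified. Next I go up and over, behind the lid, with the jaws closed.

Call:
step_arm --series '[[[0.0, 0, 0, 0.04, 0], [0.0, 0, -0.01, 0.06, 0], [0.0, -0.03, -0.015, 0.06, 0], [0.0, -0.06, -0.02, 0.06, 0], [0.0, -0.09, -0.025, 0.06, 0], [0.0, -0.12, -0.033, 0.06, 0], [0.0, -0.145, -0.033, 0.06, 0], [0.0, -0.149, -0.033, 0.06, 0], [0.0, -0.149, -0.033, 0.06, 0], [0.0, -0.149, -0.033, 0.06, 0]]]'

```text
clock: 8.18
position: [0.4395, 0.112, 0.3188]
ee_rot: [3.137, -0.118, 0.004]
force: [0.3, -0.1, -0.0]
width: 0.006
```

```bash
python3 w.py w8; python3 - <<'E'
from cell import eyes
import cv2
p,d=eyes.get_image('scene');cv2.imwrite('pics/s8.png',cv2.resize(p[60:240,160:360,::-1],None,fx=3.3,fy=3.3))
E
```

```text
[0.4395 0.112  0.3188] -4.32 [ 0.3  -0.09 -0.01] 0.005812133564901095 8.1833 [0.51244507 0.10739895 0.46397646]
```

View pics/w8.png

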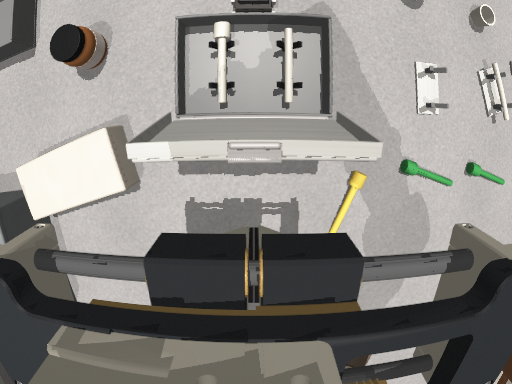

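View pics/s8.png

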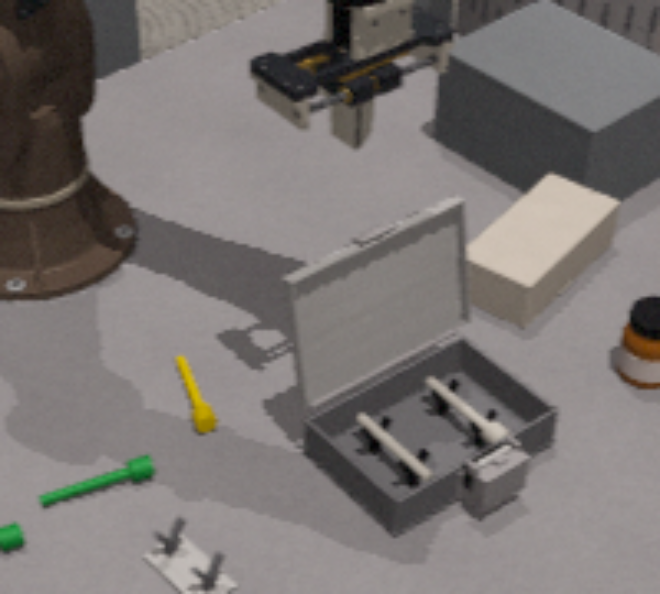

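The gripper is behind the lid; the lid edge runs along v≈150-160, centred at (255,155). I'll descend and work out the arc.

Call:
step_arm --series '[[[0.0, 0, 0, -0.035, 0], [0.0, 0, 0, -0.07, 0], [0.0, 0, 0, -0.1, 0], [0.0, 0, 0, -0.12, 0], [0.0, 0, 0, -0.12, 0], [0.0, 0, 0, -0.12, 0]]]'

```text
clock: 8.78
position: [0.4402, 0.1119, 0.1981]
ee_rot: [3.136, -0.119, -0.0]
force: [0.1, 0.8, 0.9]
width: 0.005
```

```bash
python3 - <<'E'
import numpy as np
from cell import observe
s=observe();P=s['position'];print(P.round(4),s['force'].round(2))
a=np.radians(-4.2);e=np.array([np.cos(a),np.sin(a)]);C=np.array([.585,.102])
for th in [1.57,1.45,1.35,1.25,1.15,1.05,.95,.85,.75,.65,.55,.45,.35,.28,.22,.17]:
    r=np.interp(th,[.17,1.57],[.150,.123])
    X=-.077+r*np.cos(th)-.006*np.sin(th)-.0095; Z=.062+r*np.sin(th)+.006*np.cos(th)+.014
    w=np.r_[C+X*e,Z];print(th,w.round(4),'d',(w-P).round(3))
E
```

```text
[0.4402 0.1119 0.1981] [0.1  0.78 0.89]
1.57 [0.4928 0.1088 0.199 ] d [ 0.053 -0.003  0.001]
1.45 [0.5079 0.1077 0.2011] d [ 0.068 -0.004  0.003]
1.35 [0.5207 0.1067 0.2015] d [ 0.081 -0.005  0.003]
1.25 [0.5337 0.1058 0.2005] d [ 0.094 -0.006  0.002]
1.15 [0.5467 0.1048 0.1981] d [ 0.107 -0.007  0.   ]
1.05 [0.5596 0.1039 0.1944] d [ 0.119 -0.008 -0.004]
0.95 [0.5722 0.1029 0.1893] d [ 0.132 -0.009 -0.009]
0.85 [0.5843 0.102  0.1828] d [ 0.144 -0.01  -0.015]
0.75 [0.5959 0.1012 0.175 ] d [ 0.156 -0.011 -0.023]
0.65 [0.6069 0.1004 0.166 ] d [ 0.167 -0.012 -0.032]
0.55 [0.6169 0.0997 0.1557] d [ 0.177 -0.012 -0.042]
0.45 [0.626  0.099  0.1443] d [ 0.186 -0.013 -0.054]
0.35 [0.634  0.0984 0.1319] d [ 0.194 -0.014 -0.066]
0.28 [0.6388 0.098  0.1226] d [ 0.199 -0.014 -0.075]
0.22 [0.6425 0.0978 0.1144] d [ 0.202 -0.014 -0.084]
0.17 [0.6452 0.0976 0.1073] d [ 0.205 -0.014 -0.091]
```

Call:
step_arm --series '[[[0.0, 0.01, -0.001, 0.001, 0], [0.0, 0.018, -0.001, 0.001, 0], [0.0, 0.024, -0.002, 0.001, 0], [0.0, 0.029, -0.002, 0.001, 0], [0.0, 0.034, -0.002, 0.001, 0], [0.0, 0.039, -0.003, 0.001, 0], [0.0, 0.044, -0.003, 0.001, 0], [0.0, 0.049, -0.003, 0.001, 0], [0.0, 0.055, -0.003, 0.001, 0], [0.0, 0.061, -0.004, 0.002, 0], [0.0, 0.068, -0.004, 0.003, 0]]]'

```text
clock: 9.7
position: [0.5082, 0.1078, 0.2009]
ee_rot: [3.136, -0.119, -0.002]
force: [-1.2, -0.4, -1.3]
width: 0.004
```

```bash
python3 w.py w9; python3 - <<'E'
from cell import eyes
import cv2
p,d=eyes.get_image('scene');cv2.imwrite('pics/s9.png',cv2.resize(p[60:240,160:360,::-1],None,fx=3.3,fy=3.3))
E
```

```text
[0.5082 0.1078 0.2009] -4.35 [-1.2  -0.37 -1.28] 0.003833770343319628 9.7 [0.58178429 0.10322818 0.34572462]
```

View pics/s9.png

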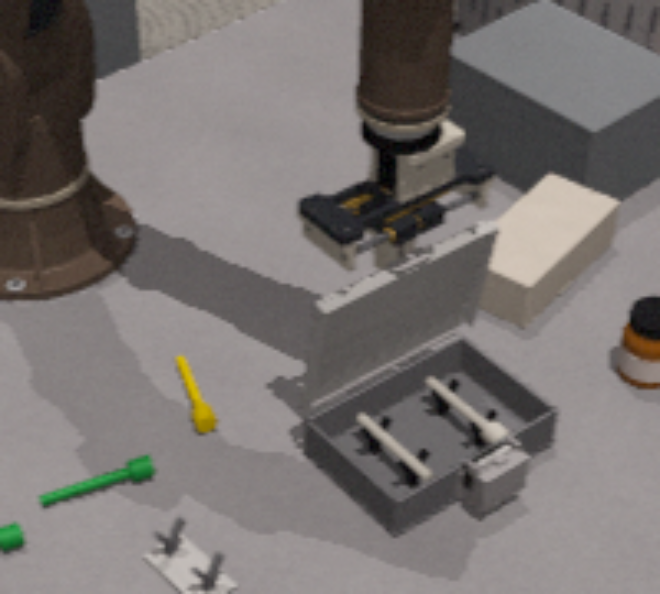

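Call:
step_arm --series '[[[0.0, 0.006, -0.0005, 0.0005, 0], [0.0, 0.0125, -0.001, 0.0005, 0], [0.0, 0.019, -0.0015, 0.0003, 0], [0.0, 0.0255, -0.002, 0, 0], [0.0, 0.032, -0.0025, -0.0015, 0], [0.0, 0.0385, -0.003, -0.003, 0], [0.0, 0.045, -0.0035, -0.0045, 0], [0.0, 0.051, -0.004, -0.0065, 0], [0.0, 0.0575, -0.0045, -0.009, 0], [0.0, 0.064, -0.005, -0.0115, 0], [0.0, 0.07, -0.0055, -0.0145, 0], [0.0, 0.076, -0.006, -0.018, 0], [0.0, 0.082, -0.006, -0.022, 0], [0.0, 0.0877, -0.0065, -0.026, 0], [0.0, 0.093, -0.007, -0.0305, 0], [0.0, 0.0987, -0.0075, -0.035, 0], [0.0, 0.104, -0.008, -0.04, 0], [0.0, 0.109, -0.008, -0.045, 0], [0.0, 0.1135, -0.0085, -0.0505, 0], [0.0, 0.118, -0.009, -0.0565, 0]]]'

```text
clock: 11.47
position: [0.6278, 0.0989, 0.1441]
ee_rot: [3.136, -0.12, 0.001]
force: [-3.5, 0.3, 1.7]
width: 0.01
```

```bash
python3 w.py w10; python3 - <<'E'
from cell import eyes
import cv2
p,d=eyes.get_image('scene');cv2.imwrite('pics/s10.png',cv2.resize(p[60:240,160:360,::-1],None,fx=3.3,fy=3.3))
E
```

```text
[0.6278 0.0989 0.1441] -4.37 [-3.52  0.28  1.69] 0.010226408007048264 11.4667 [0.70112079 0.09429186 0.28917078]
```

View pics/s10.png

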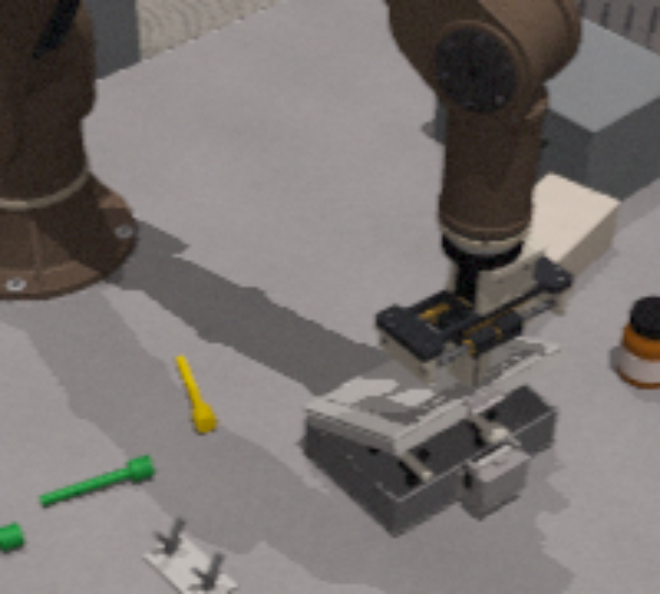

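The lid is at about 0.45 rad and following the finger. I'll continue to just above the catch zone.

Call:
step_arm --series '[[[0.0, 0.003, -0.0003, -0.006, 0], [0.0, 0.006, -0.0005, -0.012, 0], [0.0, 0.0085, -0.0008, -0.0167, 0], [0.0, 0.011, -0.001, -0.0215, 0], [0.0, 0.013, -0.001, -0.0257, 0], [0.0, 0.0147, -0.001, -0.03, 0], [0.0, 0.016, -0.0013, -0.0335, 0], [0.0, 0.017, -0.0013, -0.0365, 0], [0.0, 0.017, -0.0013, -0.0365, 0]]]'

```text
clock: 12.32
position: [0.6451, 0.0973, 0.1065]
ee_rot: [3.136, -0.121, 0.0]
force: [-2.2, 0.2, 3.2]
width: 0.008
```

```bash
python3 w.py w11
```

```text
[0.6451 0.0973 0.1065] -4.4 [-2.15  0.16  3.23] 0.007665997723681586 12.3167 [0.71845657 0.09274841 0.25150775]
```

View pics/w11.png

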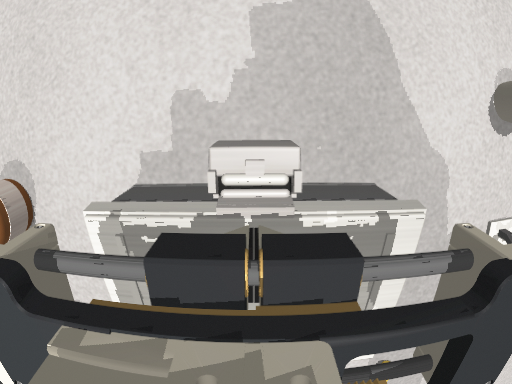

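The lid is just above the catch roller at (255,185) and the force is about 3 N. Now I press in small steps.

Call:
step_arm --series '[[[0.0, 0.003, 0, -0.002, 0], [0.0, 0.006, -0.0005, -0.004, 0], [0.0, 0.006, -0.0005, -0.005, 0], [0.0, 0.006, -0.0005, -0.005, 0]]]'

```text
clock: 12.7
position: [0.652, 0.0969, 0.1019]
ee_rot: [3.136, -0.121, 0.003]
force: [0.4, 0.2, 3.1]
width: 0.004
```

Call:
step_arm --series '[[[0.0, 0, 0, -0.001, 0], [0.0, 0, 0, -0.0015, 0]]]'

```text
clock: 12.87
position: [0.6523, 0.0969, 0.1006]
ee_rot: [3.137, -0.121, 0.004]
force: [-0.8, 0.1, 3.0]
width: 0.008
```

Call:
step_arm --series '[[[0.0, 0, 0, -0.001, 0], [0.0, 0, 0, -0.0015, 0]]]'

```text
clock: 13.03
position: [0.6526, 0.0969, 0.0991]
ee_rot: [3.137, -0.121, 0.005]
force: [-0.6, 0.1, 2.3]
width: 0.003
```

Call:
step_arm --series '[[[0.0, 0, 0, -0.001, 0], [0.0, 0, 0, -0.0015, 0]]]'

```text
clock: 13.2
position: [0.6527, 0.0968, 0.0976]
ee_rot: [3.137, -0.121, 0.005]
force: [-0.9, -0.3, 3.9]
width: 0.008
```

Call:
step_arm --series '[[[0.0, 0, 0, -0.001, 0], [0.0, 0, 0, -0.0015, 0]]]'

```text
clock: 13.37
position: [0.6529, 0.0969, 0.0968]
ee_rot: [3.137, -0.121, 0.006]
force: [-3.9, -0.6, 12.4]
width: 0.007
```

Call:
step_arm --series '[[[0.0, 0, 0, -0.001, 0], [0.0, 0, 0, -0.0015, 0]]]'

```text
clock: 13.53
position: [0.6529, 0.0969, 0.0962]
ee_rot: [3.137, -0.121, 0.007]
force: [-2.8, 0.1, 9.5]
width: 0.004
```

The roller was met at TCP z ≈ 0.097 with 12.4 N, and the force is now falling. Continuing in small steps.

Call:
step_arm --series '[[[0.0, 0, 0, -0.001, 0], [0.0, 0, 0, -0.0015, 0]]]'

```text
clock: 13.7
position: [0.653, 0.0968, 0.0954]
ee_rot: [3.137, -0.121, 0.008]
force: [-2.7, 0.5, 7.4]
width: 0.004
```

Call:
step_arm --series '[[[0.0, 0, 0, -0.001, 0], [0.0, 0, 0, -0.0015, 0]]]'

```text
clock: 13.87
position: [0.6531, 0.0968, 0.0945]
ee_rot: [3.137, -0.121, 0.009]
force: [-3.0, -0.8, 7.4]
width: 0.002
```

Call:
step_arm --series '[[[0.0, 0, 0, -0.001, 0]]]'

```text
clock: 13.95
position: [0.6532, 0.0968, 0.0939]
ee_rot: [3.137, -0.121, 0.009]
force: [-2.1, -0.6, 6.4]
width: 0.003
```

Call:
step_arm --series '[[[0.0, 0, 0, -0.0012, 0]]]'

```text
clock: 14.03
position: [0.6532, 0.0969, 0.0931]
ee_rot: [3.137, -0.121, 0.01]
force: [-1.3, -0.1, 5.7]
width: 0.006
```

Call:
step_arm --series '[[[0.0, 0, 0, -0.0012, 0]]]'

```text
clock: 14.12
position: [0.6533, 0.0968, 0.0921]
ee_rot: [3.137, -0.121, 0.01]
force: [-0.7, 0.7, 3.9]
width: 0.005
```

Call:
step_arm --series '[[[0.0, 0, 0, -0.0012, 0]]]'

```text
clock: 14.2
position: [0.6534, 0.0968, 0.091]
ee_rot: [3.137, -0.121, 0.011]
force: [0.2, -0.4, 2.8]
width: 0.001
```

Call:
step_arm --series '[[[0.0, 0, 0, -0.0008, 0]]]'

```text
clock: 14.28
position: [0.6535, 0.0967, 0.0899]
ee_rot: [3.137, -0.121, 0.011]
force: [0.1, 0.0, 0.7]
width: 0.006
```

Call:
step_arm --series '[[[0.0, 0, 0, -0.0008, 0]]]'

```text
clock: 14.37
position: [0.6534, 0.0966, 0.0887]
ee_rot: [3.137, -0.121, 0.01]
force: [1.2, 0.0, -0.1]
width: 0.005
```

The force has vanished (0.7, then -0.1 N), so it has clicked. I'll lift a little and look.

Call:
step_arm --series '[[[0.0, 0, 0, 0.003, 0], [0.0, 0, 0, 0.006, 0], [0.0, 0, 0, 0.006, 0]]]'

```text
clock: 14.62
position: [0.6537, 0.0967, 0.0953]
ee_rot: [3.137, -0.122, 0.011]
force: [0.1, 0.0, 0.9]
width: 0.004
```

```bash
python3 w.py w12;  python3 - <<'E'
from cell import eyes
import cv2
p,d=eyes.get_image('scene');cv2.imwrite('pics/s12.png',cv2.resize(p[100:240,220:360,::-1],None,fx=4,fy=4))
E
```

```text
[0.6537 0.0967 0.0953] -4.44 [0.13 0.04 0.86] 0.00365027437714384 14.6167 [0.72600993 0.09190762 0.24081612]
```

View pics/w12.png

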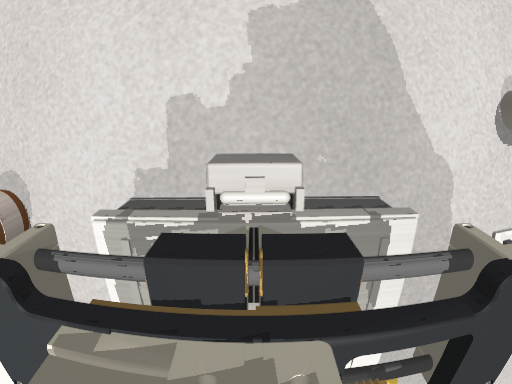

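View pics/s12.png

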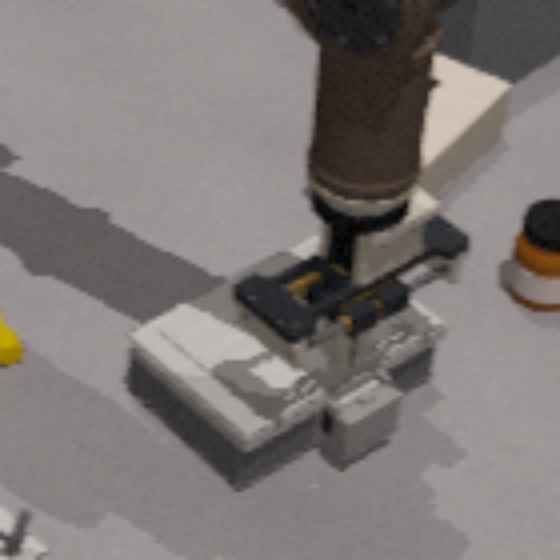

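```bash
cat > lid.py <<'E'
from h import *
from cell import eyes,observe
p,d=eyes.get_image('scene');z=dict(d=d,p=p,**eyes.camera_params('scene'));c=cloud(z);x,y,h=[c[...,i] for i in range(3)]
a=np.radians(-4.2);X=(x-.585)*np.cos(a)+(y-.102)*np.sin(a);Y=-(x-.585)*np.sin(a)+(y-.102)*np.cos(a)
for lo in np.arange(-.07,.08,.02):
    s=(X>lo)&(X<lo+.02)&(Y>-.1)&(Y<-.06)&(h>.04)&(h<.2)
    print(lo.round(2),s.sum(),np.median(h[s]).round(4))
print(observe()['force'].round(2),observe()['clock'])
E
python3 lid.py
```

```text
-0.07 47 0.0691
-0.05 47 0.0704
-0.03 49 0.0714
-0.01 47 0.0714
0.01 52 0.0729
0.03 102 0.0758
0.05 131 0.1589
0.07 156 0.0765
[ 0.06  0.39 -0.36] 14.7667
```

The lid's upper face slopes only about 0.05 rad, with its edge at 76 mm. The fingertips are at 81 mm with no force, so the catch is holding it. Retracting.

Call:
step_arm --series '[[[0.0, 0, 0, 0.02, 0], [0.0, 0, 0, 0.05, 0], [0.0, 0, 0, 0.09, 0], [0.0, -0.02, 0, 0.13, 0], [0.0, -0.05, -0.03, 0.17, 0], [0.0, -0.08, -0.07, 0.19, 0], [0.0, -0.11, -0.11, 0.2, 0], [0.0, -0.13, -0.15, 0.2, 0], [0.0, -0.15, -0.19, 0.2, 0], [0.0, -0.15, -0.23, 0.2, 0], [0.0, -0.15, -0.25, 0.2, 0], [0.0, -0.15, -0.25, 0.2, 0], [0.0, -0.15, -0.25, 0.2, 0]]]'

```text
clock: 15.85
position: [0.5018, -0.1591, 0.2953]
ee_rot: [3.134, -0.134, 0.011]
force: [0.6, 0.1, 0.6]
width: 0.005
```

```bash
python3 lid.py; python3 - <<'E'
from cell import eyes
import cv2
p,d=eyes.get_image('scene');cv2.imwrite('pics/s13.png',cv2.resize(p[60:300,130:396,::-1],None,fx=2.5,fy=2.5))
E
```

```text
-0.07 43 0.0689
-0.05 49 0.07
-0.03 45 0.07
-0.01 50 0.0716
0.01 50 0.0721
0.03 49 0.0731
0.05 52 0.0732
0.07 87 0.0697
[ 0.19  0.07 -0.13] 15.9
```

View pics/s13.png

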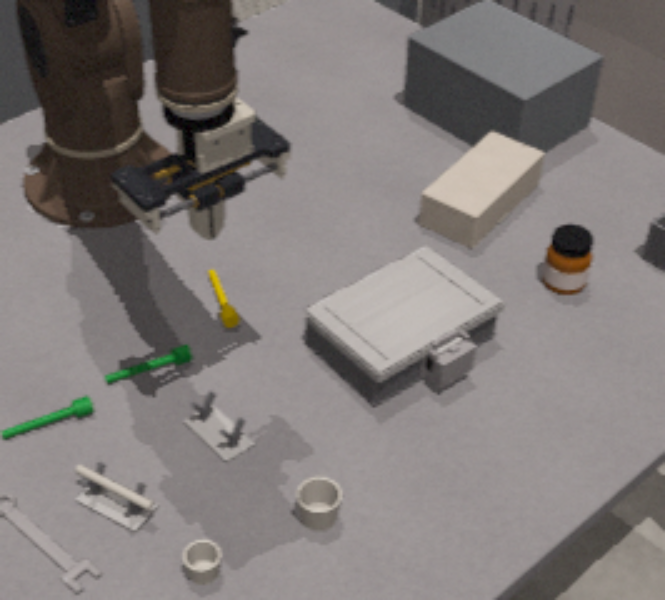

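The lid stays shut by itself at roughly 0.03 to 0.04 rad, with the arm well clear and nothing else disturbed. Handing in.

```bash
python3 -c "
from cell import arm
print(arm.sign_off())"
```

```text
the job is handed in; nothing more can be done
None
```

I put the bob rod in the empty cradle, let go of it, and pressed the lid shut until the catch clicked. I handed the job in at about 16 s; sign-off gives no verdict.

- **Rod:** After release, the wrist picture showed it lying in both V blocks, by eye within about 2 mm of centre along its length. I did not compute that offset, and the closed lid now hides the rod, so I could not check it again. The wrist and top cameras disagreed by about 4 mm in x, so I placed it between the two readings.
- **Lid:** The catch roller resisted with about 12.4 N in the readings between steps. The push then faded to zero about 9 mm lower, and I stopped there. With the arm clear, the lid stays shut by itself at about 0.03–0.04 rad, measured from the depth image.
- **Other things:** In the last picture nothing else looks disturbed, and the lid hides the stored rod. I did not measure their positions again.

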